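# Sort the handpieces back onto their own cradles

### The job

The three handpieces have been put back on each other's cradles. Park one on the spare white cradle and change them round until each one lies in the cradle of its own ring colour, seated in both forks, centred and with its tip pointing past the coloured fork, and the spare cradle is empty again. Never lay a handpiece on the bench, lower each one in rather than dropping it, and leave the bur block, the steel doming block and the brass tin where they are.

Things in the scene. Friction and masses are not known exactly. Their poses are not given: they have to be found in the camera images.
- handpiece_red: loose 0.2 kg rotary handpiece, red ring and red rear band, with a small round steel bur. Origin: on the axis at the ring's middle; x runs along it to the tip, any roll. Barrel 24 mm diameter, x -94 to +6 mm (grip mid-barrel, x = -44, near its centre of mass); slimmer nose and tool to x = +50, rear stub to -112. Starts seated in another cradle, tip past its coloured fork.
- handpiece_blue: loose 0.2 kg rotary handpiece, blue ring and blue rear band, with a pale felt bob. Origin: on the axis at the ring's middle; x runs along it to the tip, any roll. Barrel 24 mm diameter, x -94 to +6 mm (grip mid-barrel, x = -44, near its centre of mass); slimmer nose and tool to x = +50, rear stub to -112. Starts seated in another cradle, tip past its coloured fork.
- handpiece_yellow: loose 0.2 kg rotary handpiece, yellow ring and yellow rear band, with a brass brush wheel. Origin: on the axis at the ring's middle; x runs along it to the tip, any roll. Barrel 24 mm diameter, x -94 to +6 mm (grip mid-barrel, x = -44, near its centre of mass); slimmer nose and tool to x = +50, rear stub to -112. Starts seated in another cradle, tip past its coloured fork.
- cradle_red: black cradle screwed down, red fork at its +x end. Origin on the bench, mid foot (130x50x10 mm); x level, along it. Two V forks at x = -33 and +33 mm (56 mm clear between for fingers), arms at 50 degrees, tops 67 mm high, 46 apart. Seated barrel: level along x, its middle over the origin, axis 60 mm up; tip past the red fork puts its ring at x = +44 mm.
- cradle_blue: black cradle screwed down, blue fork at its +x end. Origin on the bench, mid foot (130x50x10 mm); x level, along it. Two V forks at x = -33 and +33 mm (56 mm clear between for fingers), arms at 50 degrees, tops 67 mm high, 46 apart. Seated barrel: level along x, its middle over the origin, axis 60 mm up; tip past the blue fork puts its ring at x = +44 mm.
- cradle_yellow: black cradle screwed down, yellow fork at its +x end. Origin on the bench, mid foot (130x50x10 mm); x level, along it. Two V forks at x = -33 and +33 mm (56 mm clear between for fingers), arms at 50 degrees, tops 67 mm high, 46 apart. Seated barrel: level along x, its middle over the origin, axis 60 mm up; tip past the yellow fork puts its ring at x = +44 mm.
- cradle_spare: black cradle screwed down, white fork at its +x end (spare, starts empty). Origin on the bench, mid foot (130x50x10 mm); x level, along it. Two V forks at x = -33 and +33 mm (56 mm clear between for fingers), arms at 50 degrees, tops 67 mm high, 46 apart. Seated barrel: level along x, its middle over the origin, axis 60 mm up; tip past the white fork puts its ring at x = +44 mm.
- bur_block: bystander: loose wooden block 45 x 90 x 30 mm with small steel burs standing in it, 65 mm high in all; origin under its centre
- doming_block: bystander: loose 45 mm steel cube with round dark hollows on top; origin under its centre
- findings_tin: bystander: loose round brass tin, 58 mm diameter, 22 mm high; origin under its centre
There are look-alikes about, which are no part of the job. Leave any orange look-alike of the handpiece_yellow alone.

How it is judged:
On the way:
1. one handpiece is parked in the spare white cradle, in both forks, and let go (((x of handpiece_red in the frame of cradle_spare between -0.062 and 0.062 m and y of handpiece_red in the frame of cradle_spare between -0.015 and 0.015 m and z of handpiece_red in the frame of cradle_spare between 0.0501 and 0.0701 m and contact force between the fingers and handpiece_red below 0.1 N and linear speed of handpiece_red below 0.03 m/s) or (x of handpiece_blue in the frame of cradle_spare between -0.062 and 0.062 m and y of handpiece_blue in the frame of cradle_spare between -0.015 and 0.015 m and z of handpiece_blue in the frame of cradle_spare between 0.0501 and 0.0701 m and contact force between the fingers and handpiece_blue below 0.1 N and linear speed of handpiece_blue below 0.03 m/s) or (x of handpiece_yellow in the frame of cradle_spare between -0.062 and 0.062 m and y of handpiece_yellow in the frame of cradle_spare between -0.015 and 0.015 m and z of handpiece_yellow in the frame of cradle_spare between 0.0501 and 0.0701 m and contact force between the fingers and handpiece_yellow below 0.1 N and linear speed of handpiece_yellow below 0.03 m/s))), for 0.2 s.
At the end, for the whole second after the job is handed in: Each handpiece lies at rest and released in the cradle of its own colour (so the spare is empty): barrel middle within 12 mm along and 10 mm across of the cradle's middle, axis within 8 mm of the seated height of 60 mm and within 0.2 rad of the cradle's line, tip past the coloured fork (x of handpiece_red in the frame of cradle_red between 0.032 and 0.056 m and y of handpiece_red in the frame of cradle_red between -0.01 and 0.01 m and z of handpiece_red in the frame of cradle_red between 0.0521 and 0.0681 m and angle between the x axis of handpiece_red and the x axis of cradle_red, either way round below 0.2 rad and linear speed of each of handpiece_red, handpiece_blue, handpiece_yellow below 0.02 m/s and contact force between the fingers and handpiece_red below 0.1 N and x of handpiece_blue in the frame of cradle_blue between 0.032 and 0.056 m and y of handpiece_blue in the frame of cradle_blue between -0.01 and 0.01 m and z of handpiece_blue in the frame of cradle_blue between 0.0521 and 0.0681 m and angle between the x axis of handpiece_blue and the x axis of cradle_blue, either way round below 0.2 rad and contact force between the fingers and handpiece_blue below 0.1 N and x of handpiece_yellow in the frame of cradle_yellow between 0.032 and 0.056 m and y of handpiece_yellow in the frame of cradle_yellow between -0.01 and 0.01 m and z of handpiece_yellow in the frame of cradle_yellow between 0.0521 and 0.0681 m and angle between the x axis of handpiece_yellow and the x axis of cradle_yellow, either way round below 0.2 rad and contact force between the fingers and handpiece_yellow below 0.1 N); the robot touches nothing.
It fails at once if a handpiece is laid on or falls to the bench (its ring's centre lower than 28 mm) (height (world z) of any of handpiece_red, handpiece_blue, handpiece_yellow below 0.028 m).
It fails at once if a handpiece is dropped (moves faster than 0.5 m/s while no finger touches it, a free fall of some 13 mm) ((linear speed of handpiece_red above 0.5 m/s and contact force between the fingers and handpiece_red below 0.05 N) or (linear speed of handpiece_blue above 0.5 m/s and contact force between the fingers and handpiece_blue below 0.05 N) or (linear speed of handpiece_yellow above 0.5 m/s and contact force between the fingers and handpiece_yellow below 0.05 N)).
It fails at once if the bur block, doming block or tin is moved by more than 15 mm (distance of any of bur_block, doming_block, findings_tin from where it was at the start of the episode above 0.015 m).
It also fails if it takes over 99 s, if anything falls off the work surface, if the arm or the gripper's body presses on something with over 40 N, if the wrist force passes 120 N, or if a joint passes its speed limit or range.

### The arm

A 6-joint arm with a two-finger parallel gripper is mounted at the origin on the work surface. World frame = base frame: x ahead of the robot, y to its left, z up, the work surface at z = 0. Lengths are in m, angles in rad, forces in N, time in s.
With the tool pointing down it reaches from about 0.35 to 0.975 m from the base axis. Payload 17.4 kg.
Tool frame: the origin (TCP) lies between the finger pads; the fingertips stand 19 mm ahead of it and the grasp point (between the pads) is the TCP (bot.tip_extent is the distance from the TCP to the fingertips, in m); z points along the fingers, y is the line along which they close (so a half turn about z gives the same grasp; the last joint's range is limited). The gripper opens to 85 mm and grips with 20 to 120 N. Pads are 22 mm wide; open, the fingers measure 114 mm over their backs; the gripper's body (76 mm by 85 mm) begins 54 mm behind the grasp point. The pads swing forward as they close: fully open they stand 13 mm farther back than shut.
Start: joints at [-1.315, 0.116, 1.442, -0, 1.584, -0.038], TCP at [0.195, -0.646, 0.25] pointing down, gripper open.
Joint ranges: [-2.83, 2.83], [-0.83, 2.19], [0.07, 2.5], [-1.14, 4.28], [0.01, 3], [-2.97, 2.97]. Speed limits (rad/s): [1.89, 1.89, 2.22, 3.14, 3.14, 3.14].

### API

Orientations are given as a unit quaternion [x, y, z, w].
In Python, from rig import bot gives the robot as it stands.
- The arm moves only by the tool servo_tool, never from a script. Its argument "commands" is a list of rows, each a list of 7 numbers: the opening, from 0 (shut) to 1 (fully open), then the shift along the world's x, y, z in m, then the turn, a rotation vector about the world's x, y, z in rad. A call has exactly 5 rows; each row shifts and turns the commanded pose from where the row before left it; what a row does not reach is not made up. A row lasts 1/10 s, in which the tool goes at most 50 mm and 8.59 degrees, less where a joint would pass 70% of its speed; a pose out of reach is approached as far as the arm can. A call with a gripper value outside its range is refused whole. The fingers move at their own pace and stop on an object; "grip_force" is the grip in N (left out, the last holds). Time passes only in rows, so rows that do not move let the fingers close, or fill a call up. It gives the time, the measured TCP pose, the force, the opening and the grip force at its end, in the units of the state.
- bot.state(): the state, without advancing time (a new reading comes with each control period).
- bot.read_camera(name): name is "scene" or "top"; returns a dict with "color" (420x560x3 uint8, red, green, blue), "fx", "fy", "cx", "cy" (pixels), "k1" (the pictures are not rectified: a ray, as slopes to the right and down, at radius r is drawn at 1 + k1 r^2 times it, then the intrinsics apply), "view" (4x4, takes a point from world to camera coordinates). Camera axes: x right, y down, z forward; pixel columns grow to the right and rows downward; lengths in m; the calibration is good to about 2 mm. A picture is of the moment at which its call begins. There is no depth.
- bot.job_done(): hands the job in; it is judged then, once.
The state is a dict: "clock": time; "q": joint angles; "qvel": joint speeds; "effort": joint torques, N m; "eef_pos": TCP position; "tcp_rot": TCP orientation; "wrist_force": force on the tool from outside, world axes, zero at the start; "wrist_torque": the same for the moment, N m; "finger_gap": finger opening in m; "grip_force": force on a finger pad.
Only numpy, scipy, OpenCV 4.12 (cv2) and the standard library are available. Lean on these libraries where they do the work, as an engineer would, in place of code of your own. Each camera call takes 0.05 s, during which the arm holds its last target. There are 200 camera calls.

## Working session

There is one attempt and no reset: what is moved stays moved. The work goes in short steps, Python scripts to look and compute and a tool call to move; the robot and the scene stay as the last step left them, time stands still between calls to the robot, and variables do not carry over. Pictures are saved under pics/ and viewed, at most 14 in all, crops included, and the job is handed in when it is done.

Besides the shell and the picture viewer there is one more tool, called as name([rows], argument=value, ...), one row to a line, values as JSON. servo_tool: Moves the arm, as the interface text tells. Its arguments: {"type":"object","properties":{"commands":{"type":"array","items":{"type":"array","items":{"type":"number"}}},"grip_force":{"type":"number"}},"required":["commands"]}

```bash
mkdir -p pics; cat > h.py <<'E'
import numpy as np,cv2
from rig import bot
def cam(n):
    c=bot.read_camera(n); c['bgr']=np.ascontiguousarray(c['color'][:,:,::-1]); return c
def ray(c,u,v):
    K=np.array([[c['fx'],0,c['cx']],[0,c['fy'],c['cy']],[0,0,1]])
    xd=np.array([(u-c['cx'])/c['fx'],(v-c['cy'])/c['fy']]); x=xd.copy()
    for _ in range(30): x=xd/(1+c['k1']*(x@x))
    V=np.array(c['view']); R=V[:3,:3]; t=V[:3,3]
    return -R.T@t, R.T@np.array([x[0],x[1],1])
def onz(c,u,v,z):
    o,d=ray(c,u,v); return o+d*(z-o[2])/d[2]
def proj(c,p):
    V=np.array(c['view']); q=V[:3,:3]@np.array(p)+V[:3,3]; x=q[:2]/q[2]; x=x*(1+c['k1']*(x@x))
    return np.array([c['fx']*x[0]+c['cx'],c['fy']*x[1]+c['cy']])
E
python3 - <<'E'
from h import *
for n in('scene','top'):
    c=cam(n); cv2.imwrite(f'pics/{n}0.png',cv2.resize(c['bgr'],(784,588),interpolation=cv2.INTER_CUBIC)); cv2.imwrite(f'{n}_raw.png',c['bgr'])
    o,_=ray(c,280,210);print(n,o.round(3),c['fx'],c['k1'])
print(bot.state())
E
```

```text
scene [1.305 0.679 0.737] 448.5463620142927 0.052011774652040425
top [0.307 0.062 1.494] 502.2778643391963 0.034385949337505606
{'clock': 0.1, 'q': array([-1.31480085e+00,  1.16422994e-01,  1.44219810e+00,  1.65488449e-05,
        1.58397132e+00, -3.77997179e-02]), 'qvel': array([-0.00083172, -0.00119497, -0.00215305,  0.00068109,  0.00106034,
        0.00072965]), 'effort': array([ 2.82258930e-03, -7.33667135e+01, -6.33789110e+01,  3.59472938e-05,
        5.24895862e-03, -4.01870682e-05]), 'eef_pos': array([ 0.19543042, -0.64593864,  0.24964634]), 'tcp_rot': array([ 9.89229797e-01,  1.46369940e-01, -4.62028672e-05, -4.97806251e-04]), 'wrist_force': array([0.57487445, 0.31284055, 0.282046  ]), 'wrist_torque': array([0.01490086, 0.00152682, 0.05367402]), 'grip_force': 0.0, 'finger_gap': 0.08553576505044252}
```

View pics/top0.png

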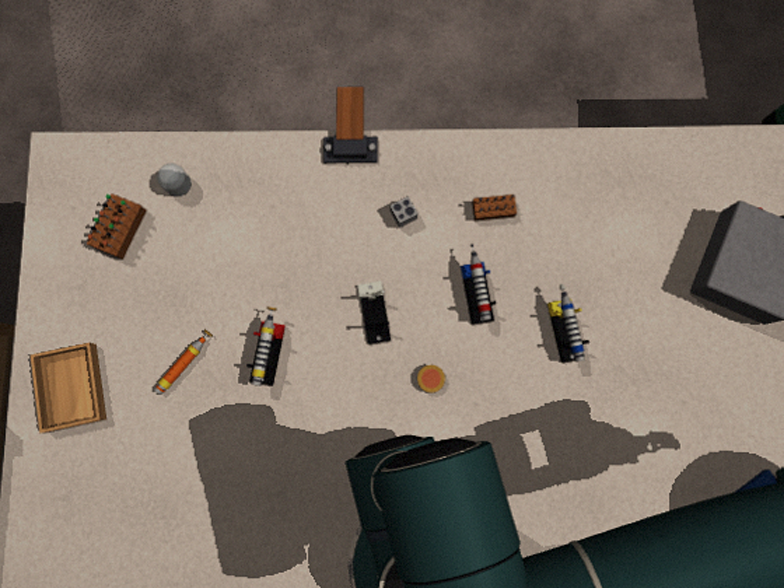

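View pics/scene0.png

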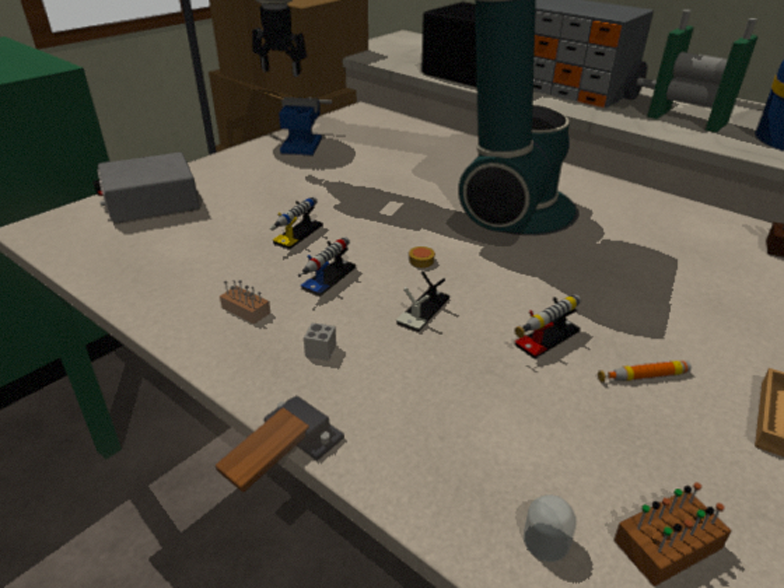

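The top view (784 px wide) shows the yellow handpiece on the red cradle at (265,350), red on blue at (478,292), blue on yellow at (568,330), and the spare at (373,312). The orange look-alike lies at (182,362).

Candidates for "handpiece_yellow":
- (265,350): grey barrel with a yellow ring and band, on the red cradle. I choose this one.
- (182,362): orange barrel lying on the bench. This is the look-alike, so I'll leave it alone.

Red (478,292) and blue (568,330) have no rivals.

```bash
python3 - <<'E'
from h import *
im=cv2.imread('top_raw.png')
B={'red':(165,212,60,75),'blue':(315,172,60,75),'yellow':(378,200,60,75),'spare':(240,192,60,75)}
t=[cv2.resize(im[y:y+h,x:x+w],(w*5,h*5),interpolation=cv2.INTER_NEAREST) for x,y,w,h in B.values()]
o=np.vstack([np.hstack(t[:2]),np.hstack(t[2:])])
for k in range(0,600,50): cv2.putText(o,'.',(k,k%375),0,.3,(0,0,255))
cv2.imwrite('pics/crop.png',cv2.resize(o,(480,600),interpolation=cv2.INTER_NEAREST))
c=cam('top')
hsv=cv2.cvtColor(im,cv2.COLOR_BGR2HSV).astype(int);H,S,V=hsv[...,0],hsv[...,1],hsv[...,2]
cols={'red':((H<8)|(H>172))&(S>130)&(V>60),'blue':(H>100)&(H<130)&(S>120)&(V>40),'yellow':(H>20)&(H<35)&(S>130)&(V>80)}
for n,(x,y,w,h) in B.items():
    for cn,m in cols.items():
        s=m[y:y+h,x:x+w].astype(np.uint8)
        N,l,st,ce=cv2.connectedComponentsWithStats(s,connectivity=8)
        for i in range(1,N):
            if st[i,4]>4:
                u,v=ce[i]+[x,y]; print(n,cn,st[i,4],(u.round(1),v.round(1)),'z60',onz(c,u,v,.066)[:2].round(4),'z10',onz(c,u,v,.01)[:2].round(4))
    s=(((V<38)|sum(cols.values()).astype(bool)))[y:y+h,x:x+w].astype(np.uint8)
    s=cv2.morphologyEx(s,cv2.MORPH_OPEN,np.ones((3,3),np.uint8))
    ct=max(cv2.findContours(s,0,2)[0],key=cv2.contourArea)+[x,y]
    b=cv2.boxPoints(cv2.minAreaRect(ct)); print(n,'box',[onz(c,*p,.01)[:2].round(3).tolist() for p in b], b.round(1).tolist())
E
```

```text
red red 69 (np.float64(198.8), np.float64(236.0)) z60 [0.4652 0.2827] z10 [0.4714 0.2913]
red red 17 (np.float64(183.9), np.float64(236.8)) z60 [0.4636 0.3249] z10 [0.4698 0.3352]
red yellow 27 (np.float64(190.7), np.float64(235.5)) z60 [0.4671 0.3056] z10 [0.4733 0.3151]
red yellow 41 (np.float64(184.2), np.float64(266.3)) z60 [0.3801 0.3221] z10 [0.383  0.3323]
red box [[0.367, 0.346], [0.492, 0.323], [0.483, 0.278], [0.358, 0.302]] [[179.39999389648438, 271.79998779296875], [188.1999969482422, 229.1999969482422], [203.1999969482422, 232.1999969482422], [194.39999389648438, 274.8999938964844]]
blue red 21 (np.float64(340.0), np.float64(189.4)) z60 [ 0.5964 -0.1245] z10 [ 0.6077 -0.1318]
blue red 35 (np.float64(346.1), np.float64(219.3)) z60 [ 0.5089 -0.139 ] z10 [ 0.5168 -0.1469]
blue blue 17 (np.float64(346.1), np.float64(192.0)) z60 [ 0.5886 -0.1418] z10 [ 0.5996 -0.1498]
blue blue 59 (np.float64(332.8), np.float64(193.4)) z60 [ 0.585  -0.1033] z10 [ 0.5959 -0.1098]
blue box [[0.608, -0.098], [0.615, -0.143], [0.489, -0.161], [0.482, -0.117]] [[328.70001220703125, 189.60000610351
[... 260 characters left out ...]
 [ 0.4225 -0.3237] z10 [ 0.427  -0.3388]
yellow yellow 79 (np.float64(396.2), np.float64(220.0)) z60 [ 0.5051 -0.2826] z10 [ 0.5129 -0.2961]
yellow yellow 9 (np.float64(412.2), np.float64(221.0)) z60 [ 0.5019 -0.3281] z10 [ 0.5095 -0.3434]
yellow box [[0.494, -0.285], [0.505, -0.334], [0.409, -0.351], [0.398, -0.302]] [[392.79998779296875, 226.3000030517578], [409.20001220703125, 222.39999389648438], [416.79998779296875, 254.6999969482422], [400.3999938964844, 258.6000061035156]]
spare box [[0.538, 0.118], [0.546, 0.071], [0.449, 0.056], [0.442, 0.103]] [[257.20001220703125, 213.10000610351562], [272.8999938964844, 210.5], [278.29998779296875, 242.60000610351562], [262.5, 245.1999969482422]]
```

View pics/crop.png

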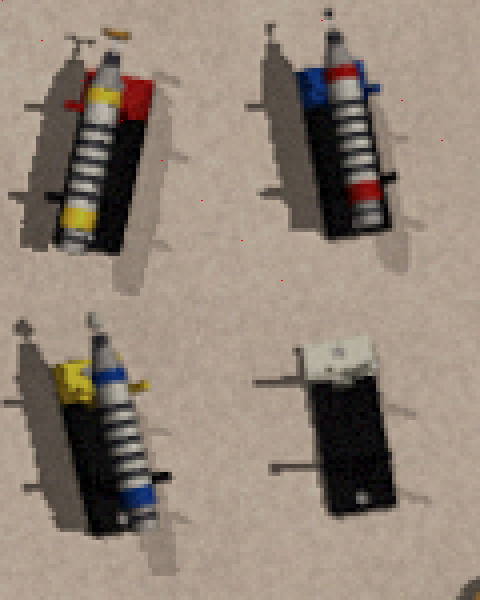

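The crop confirms it: the grey barrel with yellow bands is on the red cradle, red is on blue and blue is on yellow, with all tips past the coloured forks. My plan is red to spare, blue to blue, yellow to yellow, then red to red.

Cradle origins and yaws:

| Cradle | x (m) | y (m) | yaw (rad) |
|---|---|---|---|
| Red | .425 | .313 | -.187 |
| Blue | .551 | -.130 | .16 |
| Yellow | .467 | -.315 | .185 |
| Spare | .510 | .089 | .155 |

servo_tool([
  [1,0.024,0.034,0,0,0,-0.026],
  [1,0.024,0.034,0,0,0,-0.026],
  [1,0.024,0.034,0,0,0,-0.026],
  [1,0.024,0.034,0,0,0,-0.026],
  [1,0.024,0.034,0,0,0,-0.026],
], grip_force=40)

```text
clock: 0.65
eef_pos: [0.3161, -0.4746, 0.2501]
tcp_rot: [0.997, 0.081, -0.0, -0.0]
wrist_force: [1.3, -0.8, 0.2]
finger_gap: 0.0852
grip_force: 0.0
```

servo_tool([
  [1,0.024,0.034,0,0,0,0],
  [1,0.024,0.034,0,0,0,0],
  [1,0.024,0.034,0,0,0,0],
  [1,0.024,0.034,0,0,0,0],
  [1,0.024,0.034,0,0,0,0],
])

```text
clock: 1.15
eef_pos: [0.4361, -0.3045, 0.2503]
tcp_rot: [0.997, 0.082, 0.0, 0.0]
wrist_force: [0.5, -0.8, 0.9]
finger_gap: 0.0855
grip_force: 0.0
```

servo_tool([
  [1,0.024,0.034,0,0,0,0],
  [1,0.024,0.034,0,0,0,0],
  [1,0.024,0.034,0,0,0,0],
  [1,0.024,0.034,0,0,0,0],
  [1,0,0,0,0,0,0],
])

```text
clock: 1.65
eef_pos: [0.5332, -0.1667, 0.2498]
tcp_rot: [0.996, 0.084, -0.0, -0.001]
wrist_force: [-0.6, -0.4, -0.1]
finger_gap: 0.0855
grip_force: 0.0
```

servo_tool([
  [1,0.019,0.036,0,0,0,0],
  [1,0,0,-0.04,0,0,0],
  [1,0,0,-0.04,0,0,0],
  [1,0,0,-0.03,0,0,0],
  [1,0,0,-0.02,0,0,0],
])

```text
clock: 2.15
eef_pos: [0.5494, -0.1342, 0.1175]
tcp_rot: [0.997, 0.082, -0.001, -0.0]
wrist_force: [0.1, 0.0, -0.1]
finger_gap: 0.0854
grip_force: 0.0
```

```bash
python3 - <<'E'
from h import *
c=cam('scene'); cv2.imwrite('pics/s1.png',cv2.resize(c['bgr'][120:250,160:320],(800,600)[:2],interpolation=cv2.INTER_CUBIC))
E
```

```text
(no output)
```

View pics/s1.png

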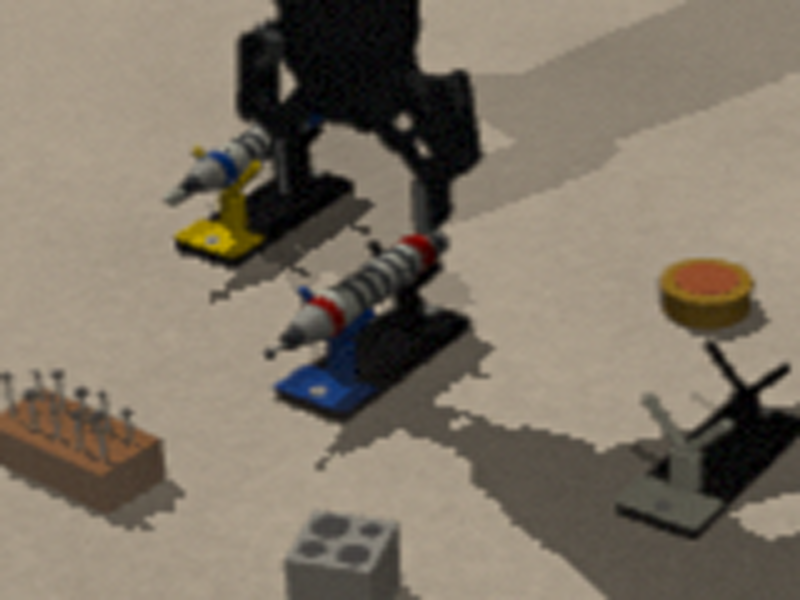

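The crop shows the fingers (283,160) and (430,205) straddling the red handpiece, whose barrel middle is at about (365,285). I'll descend and grip.

servo_tool([
  [1,0.002,0.003,-0.03,0,0,0],
  [1,0,0,-0.025,0,0,0],
  [0.5,0,0,0,0,0,0],
  [0.2,0,0,0,0,0,0],
  [0,0,0,0,0,0,0],
])

```text
clock: 2.7
eef_pos: [0.5532, -0.1315, 0.0673]
tcp_rot: [0.997, 0.082, 0.001, 0.0]
wrist_force: [-0.7, -0.0, -0.2]
finger_gap: 0.0441
grip_force: 0.0
```

servo_tool([
  [0,0,0,0,0,0,0],
  [0,0,0,0,0,0,0],
  [0,0,0,0,0,0,0],
  [0,0,0,0,0,0,0],
  [0,0,0,0,0,0,0],
])

```text
clock: 3.2
eef_pos: [0.5529, -0.1308, 0.0668]
tcp_rot: [0.997, 0.082, 0.001, -0.0]
wrist_force: [-2.1, 5.1, 7.3]
finger_gap: 0.0227
grip_force: 38.8
```

servo_tool([
  [0,0,0,0.015,0,0,0],
  [0,0,0,0.03,0,0,0],
  [0,0,0,0.035,0,0,0],
  [0,-0.007,0.036,0,0,0,0],
  [0,-0.007,0.036,0,0,0,0],
])

```text
clock: 3.7
eef_pos: [0.5387, -0.059, 0.1478]
tcp_rot: [0.997, 0.081, 0.001, 0.0]
wrist_force: [0.8, 0.2, -3.2]
finger_gap: 0.0227
grip_force: 39.9
```

servo_tool([
  [0,-0.007,0.037,0,0,0,0],
  [0,-0.007,0.037,0,0,0,0],
  [0,-0.007,0.037,0,0,0,0],
  [0,-0.007,0.037,0,0,0,-0.01],
  [0,0,0,0,0,0,0],
])

```text
clock: 4.2
eef_pos: [0.5098, 0.0921, 0.1467]
tcp_rot: [0.997, 0.078, 0.001, -0.0]
wrist_force: [-0.2, 0.4, -2.6]
finger_gap: 0.0225
grip_force: 40.1
```

```bash
python3 - <<'E'
from h import *
c=cam('scene'); cv2.imwrite('pics/s2.png',cv2.resize(c['bgr'][130:260,210:370],(800,600)[:2],interpolation=cv2.INTER_CUBIC))
t=cam('top'); cv2.imwrite('pics/t2.png',cv2.resize(t['bgr'][160:280,140:440],(800,320),interpolation=cv2.INTER_CUBIC)); cv2.imwrite('t2_raw.png',t['bgr'])
# cradle blue now empty: foot box
E
```

```text
(no output)
```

View pics/s2.png

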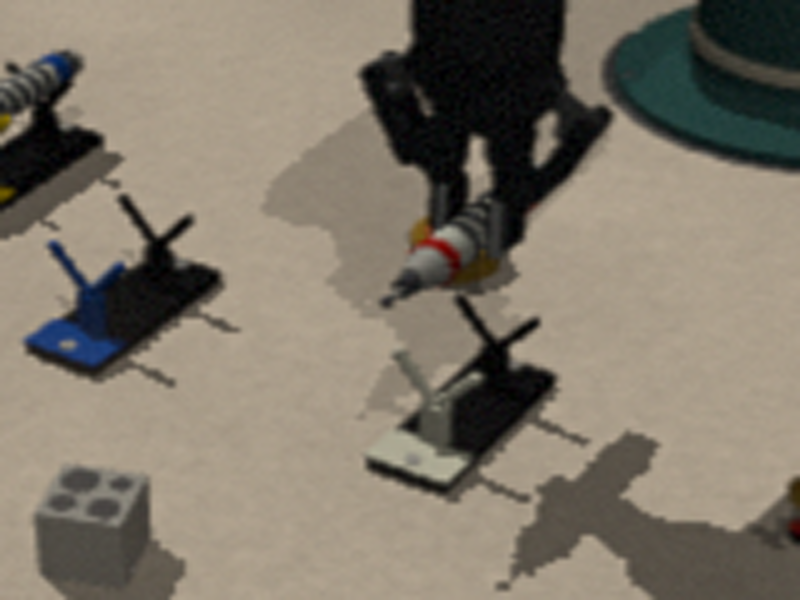

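View pics/t2.png

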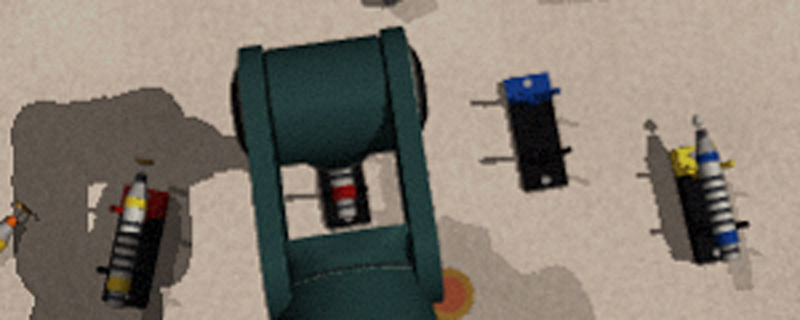

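```bash
python3 - <<'E'
from h import *
t=cam('top')
for n,a,b in(('spare',(264.5,205),(270.5,241.2)),('blue',(336.9,191.1),(344.7,227.5))):
    A,B=onz(t,*a,.011),onz(t,*b,.011); d=A-B; print(n,((A+B)/2)[:2].round(4),np.hypot(*d[:2]).round(4),np.arctan2(d[1],d[0]).round(3))
im=cv2.imread('t2_raw.png'); hsv=cv2.cvtColor(im,cv2.COLOR_BGR2HSV).astype(int);H,S,V=hsv[...,0],hsv[...,1],hsv[...,2]
im0=cv2.imread('top_raw.png');V0=im0.max(2).astype(int);S0=cv2.cvtColor(im0,cv2.COLOR_BGR2HSV)[...,1]
for n,m,(x,y,w,h) in (('blue',((V<45)|((H>100)&(H<130)&(S>120))),(315,172,50,75)),('spare',(V0<45)|((S0<35)&(V0>110)),(250,192,35,60))):
    s=cv2.morphologyEx(m[y:y+h,x:x+w].astype(np.uint8),cv2.MORPH_OPEN,np.ones((5,5),np.uint8))
    ct=max(cv2.findContours(s,0,1)[0],key=cv2.contourArea)+[x,y]; r=cv2.minAreaRect(ct); P=[onz(t,*p,.01)[:2] for p in cv2.boxPoints(r)]
    print(n,np.mean(P,0).round(4),[p.round(3).tolist() for p in P])
E
```

```text
spare [0.508  0.0876] 0.1101 0.155
blue [ 0.5472 -0.132 ] 0.1123 0.176
blue [ 0.5481 -0.1312] [[0.607, -0.098], [0.615, -0.147], [0.49, -0.164], [0.482, -0.116]]
spare [0.4935 0.0869] [[0.538, 0.118], [0.545, 0.07], [0.449, 0.056], [0.442, 0.104]]
```

servo_tool([
  [0,-0.002,-0.004,-0.025,0,0,0],
  [0,0,0,-0.025,0,0,0],
  [0,0,0,-0.015,0,0,0],
  [0,0,0,-0.009,0,0,0],
  [0,0,0,-0.004,0,0,0],
])

```text
clock: 4.85
eef_pos: [0.5088, 0.0858, 0.0695]
tcp_rot: [0.997, 0.076, 0.0, -0.002]
wrist_force: [-26.1, 16.7, 45.1]
finger_gap: 0.0229
grip_force: 46.0
```

servo_tool([
  [0,0,0,-0.002,0,0,0],
  [0,0,0,0,0,0,0],
  [0,0,0,0,0,0,0],
  [0,0,0,0,0,0,0],
  [0,0,0,0,0,0,0],
])

```text
clock: 5.35
eef_pos: [0.5091, 0.0866, 0.0685]
tcp_rot: [0.997, 0.077, 0.001, -0.002]
wrist_force: [-17.7, 18.1, 27.3]
finger_gap: 0.0226
grip_force: 44.3
```

Seated, with light preload. I'll relieve it slightly and open.

servo_tool([
  [0,-0.001,0.001,0.001,0,0,0],
  [0.2,0,0,0,0,0,0],
  [0.4,0,0,0,0,0,0],
  [0.7,0,0,0,0,0,0],
  [1,0,0,0,0,0,0],
])

```text
clock: 5.85
eef_pos: [0.5077, 0.0856, 0.0666]
tcp_rot: [0.997, 0.077, 0.0, 0.0]
wrist_force: [0.4, 0.4, -0.1]
finger_gap: 0.0622
grip_force: 0.0
```

servo_tool([
  [1,0,0,0,0,0,0],
  [1,0,0,0,0,0,0],
  [1,0,0,0,0,0,0],
  [1,0,0,0.02,0,0,0],
  [1,0,0,0.03,0,0,0],
])

```text
clock: 6.35
eef_pos: [0.5066, 0.0858, 0.1153]
tcp_rot: [0.997, 0.077, -0.002, 0.0]
wrist_force: [-0.2, 0.4, -0.1]
finger_gap: 0.0856
grip_force: 0.0
```

servo_tool([
  [1,0,0,0.04,0,0,0],
  [1,0,-0.03,0.03,0,0,0],
  [1,0,-0.045,0,0,0,0],
  [1,0,-0.045,0,0,0,0],
  [1,0,-0.045,0,0,0,0],
])

```text
clock: 6.85
eef_pos: [0.5072, -0.0806, 0.1867]
tcp_rot: [0.997, 0.077, 0.0, 0.0]
wrist_force: [0.3, 0.0, -0.3]
finger_gap: 0.0856
grip_force: 0.0
```

```bash
python3 - <<'E'
from h import *
c=cam('scene'); cv2.imwrite('pics/s3.png',cv2.resize(c['bgr'][130:260,180:340],(640,520),interpolation=cv2.INTER_CUBIC))
E
```

```text
(no output)
```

View pics/s3.png

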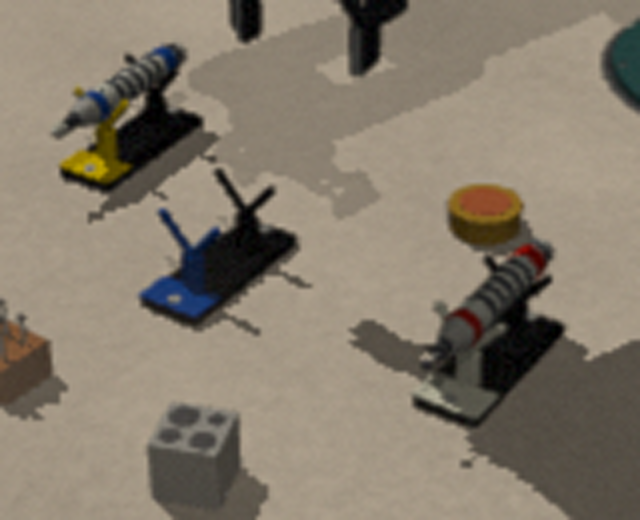

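The red handpiece is seated in both forks of the white cradle (490,300). Blue is next.

servo_tool([
  [1,-0.008,-0.045,0,0,0,0.01],
  [1,-0.008,-0.045,0,0,0,0.01],
  [1,-0.008,-0.045,0,0,0,0.01],
  [1,-0.008,-0.045,0,0,0,0],
  [1,-0.008,-0.045,0,0,0,0],
])

```text
clock: 7.4
eef_pos: [0.4668, -0.3059, 0.1864]
tcp_rot: [0.996, 0.092, 0.0, 0.0]
wrist_force: [1.3, 0.1, -0.2]
finger_gap: 0.0859
grip_force: 0.0
```

servo_tool([
  [1,0,0,0,0,0,0],
  [1,0,0,-0.03,0,0,0],
  [1,0,0,-0.02,0,0,0],
  [1,0,0,0,0,0,0],
  [1,0,0,0,0,0,0],
])

```text
clock: 7.9
eef_pos: [0.4677, -0.3037, 0.1368]
tcp_rot: [0.996, 0.092, -0.0, -0.0]
wrist_force: [0.1, -0.1, -0.2]
finger_gap: 0.0857
grip_force: 0.0
```

servo_tool([
  [1,-0.001,-0.012,0,0,0,0],
  [1,0,0,-0.03,0,0,0],
  [1,0,0,-0.03,0,0,0],
  [1,0,0,-0.012,0,0,0],
  [1,0,0,0,0,0,0],
])

```text
clock: 8.4
eef_pos: [0.4662, -0.3162, 0.0637]
tcp_rot: [0.996, 0.092, -0.001, -0.001]
wrist_force: [-1.3, 0.3, 1.2]
finger_gap: 0.0859
grip_force: 0.0
```

servo_tool([
  [0.4,0,0,0,0,0,0],
  [0,0,0,0,0,0,0],
  [0,0,0,0,0,0,0],
  [0,0,0,0,0,0,0],
  [0,0,0,0,0,0,0],
])

```text
clock: 8.9
eef_pos: [0.4666, -0.3158, 0.065]
tcp_rot: [0.996, 0.092, 0.0, -0.0]
wrist_force: [-2.0, 6.7, 6.5]
finger_gap: 0.0227
grip_force: 38.8
```

servo_tool([
  [0,0,0,0,0,0,0],
  [0,0,0,0,0,0,0],
  [0,0,0,0,0,0,0],
  [0,0,0,0,0,0,0],
  [0,0,0,0.01,0,0,0],
])

```text
clock: 9.4
eef_pos: [0.466, -0.3156, 0.0737]
tcp_rot: [0.996, 0.092, -0.001, -0.001]
wrist_force: [-0.2, -0.2, -2.2]
finger_gap: 0.0221
grip_force: 39.7
```

servo_tool([
  [0,0,0,0.035,0,0,0],
  [0,0,0,0.04,0,0,0],
  [0,0.016,0.037,0,0,0,-0.01],
  [0,0.016,0.037,0,0,0,-0.01],
  [0,0.016,0.037,0,0,0,0],
])

```text
clock: 9.9
eef_pos: [0.5148, -0.204, 0.1503]
tcp_rot: [0.997, 0.081, 0.0, 0.0]
wrist_force: [0.6, -0.7, -3.4]
finger_gap: 0.0228
grip_force: 39.8
```

servo_tool([
  [0,0.016,0.037,0,0,0,0],
  [0,0.017,0.037,0,0,0,0],
  [0,0,0,0,0,0,0],
  [0,0,0,-0.02,0,0,0],
  [0,0,0,0,0,0,0],
])

```text
clock: 10.4
eef_pos: [0.5465, -0.1308, 0.1276]
tcp_rot: [0.997, 0.082, -0.001, -0.0]
wrist_force: [0.1, 0.3, -1.8]
finger_gap: 0.0223
grip_force: 39.9
```

servo_tool([
  [0,0.001,0,-0.025,0,0,0],
  [0,0,0,-0.02,0,0,0],
  [0,0,0,-0.01,0,0,0],
  [0,0,0,-0.004,0,0,0],
  [0,0,0,-0.001,0,0,0],
])

```text
clock: 10.9
eef_pos: [0.5486, -0.1314, 0.0699]
tcp_rot: [0.997, 0.082, 0.0, 0.0]
wrist_force: [-0.2, 0.0, -1.7]
finger_gap: 0.0228
grip_force: 40.0
```

servo_tool([
  [0,0,0,-0.001,0,0,0],
  [0,0,0,0,0,0,0],
  [0,0,0,0,0,0,0],
  [0,0,0,0,0,0,0],
  [0,0,0,0,0,0,0],
])

```text
clock: 11.4
eef_pos: [0.5485, -0.1311, 0.0685]
tcp_rot: [0.997, 0.082, 0.0, 0.0]
wrist_force: [-0.0, -0.5, -2.6]
finger_gap: 0.0226
grip_force: 40.0
```

servo_tool([
  [0,-0.001,0,-0.001,0,0,0],
  [0,0,0,-0.001,0,0,0],
  [0,0,0,-0.001,0,0,0],
  [0,0,0,0,0,0,0],
  [0,0,0,0,0,0,0],
])

```text
clock: 11.9
eef_pos: [0.5475, -0.1312, 0.0654]
tcp_rot: [0.997, 0.082, 0.0, 0.0]
wrist_force: [-1.9, -2.0, 0.8]
finger_gap: 0.0226
grip_force: 40.3
```

servo_tool([
  [0,0,0,-0.0005,0,0,0],
  [0.2,0,0,0,0,0,0],
  [0.4,0,0,0,0,0,0],
  [0.7,0,0,0,0,0,0],
  [1,0,0,0,0,0,0],
])

```text
clock: 12.4
eef_pos: [0.5475, -0.131, 0.0647]
tcp_rot: [0.997, 0.082, -0.0, -0.0]
wrist_force: [-1.0, -0.6, 0.5]
finger_gap: 0.062
grip_force: 0.0
```

servo_tool([
  [1,0,0,0,0,0,0],
  [1,0,0,0,0,0,0],
  [1,0,0,0.025,0,0,0],
  [1,0,0,0.045,0,0,0],
  [1,0,0,0.045,0,0,0],
])

```text
clock: 12.9
eef_pos: [0.547, -0.1309, 0.1807]
tcp_rot: [0.997, 0.082, -0.001, -0.0]
wrist_force: [1.0, -0.5, 0.9]
finger_gap: 0.0855
grip_force: 0.0
```

servo_tool([
  [1,-0.011,0.04,0,0,0,-0.03],
  [1,-0.011,0.04,0,0,0,-0.03],
  [1,-0.011,0.04,0,0,0,-0.03],
  [1,-0.011,0.04,0,0,0,-0.03],
  [1,-0.011,0.04,0,0,0,-0.03],
])

```text
clock: 13.4
eef_pos: [0.4917, 0.0703, 0.18]
tcp_rot: [1.0, 0.006, 0.0, -0.0]
wrist_force: [0.6, 0.1, 0.2]
finger_gap: 0.0854
grip_force: 0.0
```

servo_tool([
  [1,-0.011,0.04,0,0,0,-0.04],
  [1,-0.011,0.04,0,0,0,-0.04],
  [1,-0.011,0.04,0,0,0,-0.04],
  [1,-0.011,0.04,0,0,0,-0.04],
  [1,-0.011,0.04,0,0,0,-0.04],
])

```text
clock: 13.9
eef_pos: [0.4367, 0.2705, 0.18]
tcp_rot: [0.996, -0.094, 0.0, -0.0]
wrist_force: [1.5, -0.4, 0.5]
finger_gap: 0.0848
grip_force: 0.0
```

servo_tool([
  [1,-0.013,0.045,0,0,0,0],
  [1,0,0,-0.03,0,0,0],
  [1,0,0,0,0,0,0],
  [1,0,0,0,0,0,0],
  [1,0,0,0,0,0,0],
])

```text
clock: 14.4
eef_pos: [0.4251, 0.3134, 0.1511]
tcp_rot: [0.996, -0.094, 0.0, -0.0]
wrist_force: [0.3, -0.2, 0.2]
finger_gap: 0.0854
grip_force: 0.0
```

Verify the blue placement and the alignment over yellow.

```bash
python3 - <<'E'
from h import *
c=cam('scene'); cv2.imwrite('pics/s4.png',cv2.resize(c['bgr'][130:280,180:440],(780,450),interpolation=cv2.INTER_CUBIC))
E
```

```text
(no output)
```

View pics/s4.png

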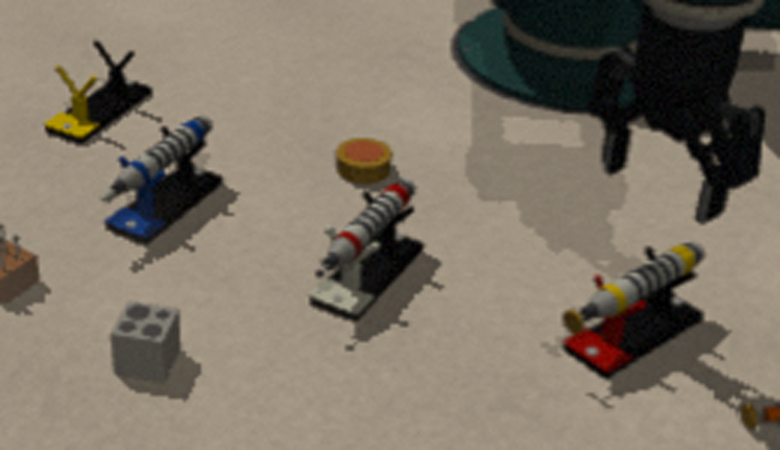

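Blue (160,155) and red (370,225) are seated, and the yellow cradle (100,95) is empty. The gripper is above yellow (650,275), so I'll pick it.

servo_tool([
  [1,-0.001,0,-0.035,0,0,0],
  [1,0,0,-0.035,0,0,0],
  [1,0,0,-0.016,0,0,0],
  [1,0,0,0,0,0,0],
  [0.5,0,0,0,0,0,0],
])

```text
clock: 14.95
eef_pos: [0.4242, 0.3141, 0.0653]
tcp_rot: [0.996, -0.093, 0.0, -0.0]
wrist_force: [-1.0, 0.1, -0.1]
finger_gap: 0.0734
grip_force: 0.0
```

servo_tool([
  [0.2,0,0,0,0,0,0],
  [0,0,0,0,0,0,0],
  [0,0,0,0,0,0,0],
  [0,0,0,0,0,0,0],
  [0,0,0,0,0,0,0],
])

```text
clock: 15.45
eef_pos: [0.4244, 0.3154, 0.0653]
tcp_rot: [0.996, -0.093, 0.001, -0.002]
wrist_force: [3.8, 11.0, 3.0]
finger_gap: 0.0223
grip_force: 40.8
```

servo_tool([
  [0,0,0,0,0,0,0],
  [0,0,0,0.01,0,0,0],
  [0,0,0,0.03,0,0,0],
  [0,0,0,0.04,0,0,0],
  [0,0,0,0.04,0,0,0],
])

```text
clock: 15.95
eef_pos: [0.423, 0.3136, 0.1853]
tcp_rot: [0.996, -0.093, -0.0, 0.0]
wrist_force: [1.0, 0.5, -1.5]
finger_gap: 0.0228
grip_force: 40.3
```

servo_tool([
  [0,0.003,-0.04,0,0,0,0.025],
  [0,0.003,-0.04,0,0,0,0.025],
  [0,0.003,-0.04,0,0,0,0.025],
  [0,0.003,-0.04,0,0,0,0.025],
  [0,0.003,-0.04,0,0,0,0.025],
])

```text
clock: 16.45
eef_pos: [0.4381, 0.1124, 0.1843]
tcp_rot: [1.0, -0.03, 0.0, 0.0]
wrist_force: [2.0, -0.5, -1.5]
finger_gap: 0.0226
grip_force: 40.4
```

servo_tool([
  [0,0.003,-0.04,0,0,0,0.025],
  [0,0.003,-0.04,0,0,0,0.025],
  [0,0.003,-0.04,0,0,0,0.025],
  [0,0.003,-0.04,0,0,0,0.025],
  [0,0.003,-0.04,0,0,0,0.025],
])

```text
clock: 16.95
eef_pos: [0.4531, -0.0878, 0.1843]
tcp_rot: [0.999, 0.032, 0.0, 0.0]
wrist_force: [1.1, -0.3, -2.5]
finger_gap: 0.0223
grip_force: 40.4
```

servo_tool([
  [0,0.003,-0.045,0,0,0,0.025],
  [0,0.003,-0.045,0,0,0,0.025],
  [0,0.003,-0.045,0,0,0,0.025],
  [0,0.003,-0.045,0,0,0,0.025],
  [0,0.001,-0.045,0,0,0,0.022],
])

```text
clock: 17.45
eef_pos: [0.4661, -0.313, 0.1842]
tcp_rot: [0.996, 0.093, 0.0, 0.0]
wrist_force: [1.0, 0.9, -1.6]
finger_gap: 0.0224
grip_force: 40.4
```

servo_tool([
  [0,0,0,0,0,0,0],
  [0,0,0,-0.03,0,0,0],
  [0,0,0,-0.02,0,0,0],
  [0,0,0,0,0,0,0],
  [0,0,0,0,0,0,0],
])

```text
clock: 17.95
eef_pos: [0.4665, -0.3109, 0.1346]
tcp_rot: [0.996, 0.093, -0.0, -0.0]
wrist_force: [-0.1, 0.1, -1.0]
finger_gap: 0.0224
grip_force: 40.4
```

servo_tool([
  [0,0,-0.004,-0.025,0,0,0],
  [0,0,0,-0.022,0,0,0],
  [0,0,0,-0.012,0,0,0],
  [0,0,0,-0.006,0,0,0],
  [0,0,0,-0.002,0,0,0],
])

```text
clock: 18.45
eef_pos: [0.4668, -0.3152, 0.0674]
tcp_rot: [0.996, 0.093, 0.0, 0.0]
wrist_force: [0.3, 0.3, -1.6]
finger_gap: 0.0225
grip_force: 40.5
```

servo_tool([
  [0,0,0,-0.001,0,0,0],
  [0,0,0,-0.001,0,0,0],
  [0,0,0,0,0,0,0],
  [0,0,0,0,0,0,0],
  [0,0,0,0,0,0,0],
])

```text
clock: 18.95
eef_pos: [0.4668, -0.3153, 0.0654]
tcp_rot: [0.996, 0.093, 0.0, 0.0]
wrist_force: [0.5, -0.8, 2.5]
finger_gap: 0.0226
grip_force: 40.8
```

servo_tool([
  [0,0,0,0,0,0,0],
  [0.2,0,0,0,0,0,0],
  [0.4,0,0,0,0,0,0],
  [0.7,0,0,0,0,0,0],
  [1,0,0,0,0,0,0],
])

```text
clock: 19.45
eef_pos: [0.4663, -0.315, 0.0645]
tcp_rot: [0.996, 0.093, -0.0, -0.0]
wrist_force: [0.1, -0.5, 0.1]
finger_gap: 0.0621
grip_force: 0.0
```

servo_tool([
  [1,0,0,0,0,0,0],
  [1,0,0,0,0,0,0],
  [1,0,0,0.025,0,0,0],
  [1,0,0,0.045,0,0,0],
  [1,0,0,0.045,0,0,0],
])

```text
clock: 19.95
eef_pos: [0.466, -0.3148, 0.1807]
tcp_rot: [0.996, 0.093, -0.001, -0.001]
wrist_force: [0.7, -0.6, 0.4]
finger_gap: 0.0854
grip_force: 0.0
```

servo_tool([
  [1,0.004,0.04,0,0,0,-0.01],
  [1,0.004,0.04,0,0,0,-0.01],
  [1,0.004,0.04,0,0,0,-0.01],
  [1,0.004,0.04,0,0,0,0],
  [1,0.004,0.04,0,0,0,0],
])

```text
clock: 20.45
eef_pos: [0.4863, -0.1136, 0.1799]
tcp_rot: [0.997, 0.078, 0.0, 0.0]
wrist_force: [0.9, -0.2, 0.2]
finger_gap: 0.0855
grip_force: 0.0
```

servo_tool([
  [1,0.004,0.04,0,0,0,0],
  [1,0.004,0.04,0,0,0,0],
  [1,0.004,0.04,0,0,0,0],
  [1,0.004,0.04,0,0,0,0],
  [1,0.005,0.042,0,0,0,0],
])

```text
clock: 20.95
eef_pos: [0.5073, 0.0885, 0.18]
tcp_rot: [0.997, 0.078, 0.0, 0.0]
wrist_force: [-0.1, -1.0, -0.3]
finger_gap: 0.0853
grip_force: 0.0
```

servo_tool([
  [1,0,0,0,0,0,0],
  [1,0,0,-0.03,0,0,0],
  [1,0,0,0,0,0,0],
  [1,0,0,0,0,0,0],
  [1,0,0,0,0,0,0],
])

```text
clock: 21.45
eef_pos: [0.5078, 0.0865, 0.151]
tcp_rot: [0.997, 0.077, 0.001, -0.0]
wrist_force: [0.5, -0.5, -0.9]
finger_gap: 0.0853
grip_force: 0.0
```

```bash
python3 - <<'E'
from h import *
c=cam('scene'); cv2.imwrite('pics/s5.png',cv2.resize(c['bgr'][130:280,180:440],(780,450),interpolation=cv2.INTER_CUBIC))
E
```

```text
(no output)
```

View pics/s5.png

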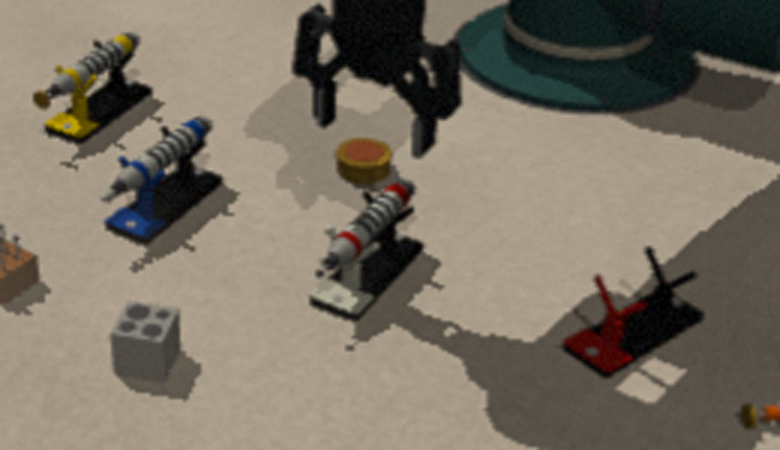

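Yellow (100,65) is seated in its cradle and the red cradle (635,320) is empty. I'll pick red from the spare.

servo_tool([
  [1,0,0.001,-0.035,0,0,0],
  [1,0,0,-0.035,0,0,0],
  [1,0,0,-0.016,0,0,0],
  [1,0,0,0,0,0,0],
  [0.5,0,0,0,0,0,0],
])

```text
clock: 22.0
eef_pos: [0.5082, 0.0879, 0.0653]
tcp_rot: [0.997, 0.078, 0.001, -0.0]
wrist_force: [-0.1, -0.0, -0.5]
finger_gap: 0.0732
grip_force: 0.0
```

servo_tool([
  [0.2,0,0,0,0,0,0],
  [0,0,0,0,0,0,0],
  [0,0,0,0,0,0,0],
  [0,0,0,0,0,0,0],
  [0,0,0,0,0,0,0],
])

```text
clock: 22.5
eef_pos: [0.5077, 0.089, 0.0648]
tcp_rot: [0.997, 0.078, 0.001, -0.001]
wrist_force: [-2.8, 10.9, 6.5]
finger_gap: 0.0229
grip_force: 39.0
```

servo_tool([
  [0,0,0,0,0,0,0],
  [0,0,0,0.01,0,0,0],
  [0,0,0,0.03,0,0,0],
  [0,0,0,0.04,0,0,0],
  [0,0,0,0,0,0,0],
])

```text
clock: 23.0
eef_pos: [0.5093, 0.0881, 0.1496]
tcp_rot: [0.997, 0.078, 0.004, -0.0]
wrist_force: [1.0, -0.4, -1.6]
finger_gap: 0.0225
grip_force: 39.7
```

servo_tool([
  [0,-0.012,0.032,0,0,0,-0.05],
  [0,-0.012,0.032,0,0,0,-0.05],
  [0,-0.012,0.032,0,0,0,-0.05],
  [0,-0.012,0.032,0,0,0,-0.05],
  [0,-0.012,0.032,0,0,0,-0.05],
])

```text
clock: 23.5
eef_pos: [0.4467, 0.2489, 0.1436]
tcp_rot: [0.999, -0.048, -0.0, 0.0]
wrist_force: [0.8, 0.4, -1.8]
finger_gap: 0.0227
grip_force: 39.8
```

servo_tool([
  [0,-0.012,0.033,0,0,0,-0.05],
  [0,-0.012,0.033,0,0,0,-0.043],
  [0,0,0,0,0,0,0],
  [0,0,0,-0.02,0,0,0],
  [0,0,0,0,0,0,0],
])

```text
clock: 24.0
eef_pos: [0.4225, 0.3132, 0.1214]
tcp_rot: [0.996, -0.093, -0.001, 0.001]
wrist_force: [-0.7, -0.4, -2.0]
finger_gap: 0.0227
grip_force: 39.9
```

servo_tool([
  [0,0.002,0.001,-0.02,0,0,0],
  [0,0,0,-0.018,0,0,0],
  [0,0,0,-0.01,0,0,0],
  [0,0,0,-0.004,0,0,0],
  [0,0,0,-0.001,0,0,0],
])

```text
clock: 24.5
eef_pos: [0.4256, 0.3147, 0.071]
tcp_rot: [0.996, -0.094, -0.0, 0.0]
wrist_force: [0.5, 0.2, -1.7]
finger_gap: 0.0223
grip_force: 40.0
```

servo_tool([
  [0,0,0,-0.001,0,0,0],
  [0,0,0,-0.001,0,0,0],
  [0,0,0,0,0,0,0],
  [0,0,0,0,0,0,0],
  [0,0,0,0,0,0,0],
])

```text
clock: 25.0
eef_pos: [0.4255, 0.315, 0.069]
tcp_rot: [0.996, -0.093, 0.0, -0.0]
wrist_force: [0.6, -0.2, -1.5]
finger_gap: 0.0226
grip_force: 40.0
```

servo_tool([
  [0,0,0,-0.002,0,0,0],
  [0,0,0,-0.001,0,0,0],
  [0,0,0,-0.001,0,0,0],
  [0,0,0,0,0,0,0],
  [0,0,0,0,0,0,0],
])

```text
clock: 25.5
eef_pos: [0.4257, 0.3153, 0.0652]
tcp_rot: [0.996, -0.093, 0.0, -0.001]
wrist_force: [0.8, 4.7, 2.5]
finger_gap: 0.0222
grip_force: 40.5
```

Contact. I'll release, retreat up and away, and check.

servo_tool([
  [0,0,0,0,0,0,0],
  [0.2,0,0,0,0,0,0],
  [0.4,0,0,0,0,0,0],
  [0.7,0,0,0,0,0,0],
  [1,0,0,0,0,0,0],
])

```text
clock: 26.0
eef_pos: [0.4253, 0.3147, 0.0645]
tcp_rot: [0.996, -0.093, -0.0, 0.0]
wrist_force: [-0.0, 0.2, -0.2]
finger_gap: 0.0621
grip_force: 0.0
```

servo_tool([
  [1,0,0,0,0,0,0],
  [1,0,0,0,0,0,0],
  [1,0,0,0.025,0,0,0],
  [1,0,0,0.045,0,0,0],
  [1,0,0,0.045,0,0,0],
])

```text
clock: 26.5
eef_pos: [0.425, 0.3146, 0.1807]
tcp_rot: [0.996, -0.093, -0.001, 0.001]
wrist_force: [0.3, 1.7, 0.8]
finger_gap: 0.0856
grip_force: 0.0
```

servo_tool([
  [1,0,0.04,0.02,0,0,0],
  [1,0,0.04,0,0,0,0],
  [1,0,0.04,0,0,0,0],
  [1,0,0.04,0,0,0,0],
  [1,0,0.04,0,0,0,0],
])

```text
clock: 27.0
eef_pos: [0.4252, 0.5165, 0.1997]
tcp_rot: [0.996, -0.093, 0.0, 0.0]
wrist_force: [0.7, -0.5, 0.2]
finger_gap: 0.0855
grip_force: 0.0
```

```bash
python3 - <<'E'
from h import *
t=cam('top'); im=t['bgr']
cv2.imwrite('pics/t6.png',cv2.resize(im[160:280,140:440],(800,320),interpolation=cv2.INTER_CUBIC))
c=cam('scene'); cv2.imwrite('pics/s6.png',cv2.resize(c['bgr'][130:280,180:440],(780,450),interpolation=cv2.INTER_CUBIC))
hsv=cv2.cvtColor(im,cv2.COLOR_BGR2HSV).astype(int);H,S,V=hsv[...,0],hsv[...,1],hsv[...,2]
cols={'red':((H<8)|(H>172))&(S>130)&(V>50),'blue':(H>100)&(H<130)&(S>120)&(V>40),'yellow':(H>20)&(H<35)&(S>130)&(V>70)}
# expected ring / rear band pixel on own cradle; rear band (on barrel only) gives x along cradle
O={'red':(.425,.3135,-.187),'blue':(.548,-.1312,.163),'yellow':(.467,-.315,.185)}
for n,(x,y,a) in O.items():
    d=np.array([np.cos(a),np.sin(a)]); r=np.array([x,y])-.0445*d
    u,v=proj(t,[*r,.066]); yy,xx=np.nonzero(cols[n]); k=np.hypot(xx-u,yy-v)<6
    p=onz(t,xx[k].mean(),yy[k].mean(),.066)[:2]-[x,y]; print(n,k.sum(),'band x,y in cradle',(p@d).round(4),(p@[-d[1],d[0]]).round(4))
E
```

```text
red 42 band x,y in cradle -0.0438 -0.0002
blue 33 band x,y in cradle -0.0448 -0.0011
yellow 37 band x,y in cradle -0.0449 -0.0007
```

View pics/t6.png

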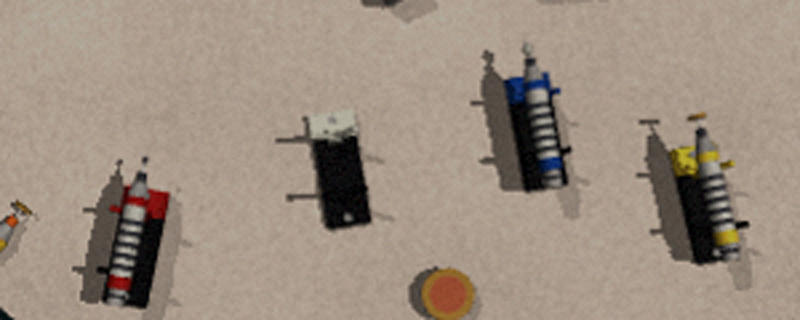

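View pics/s6.png

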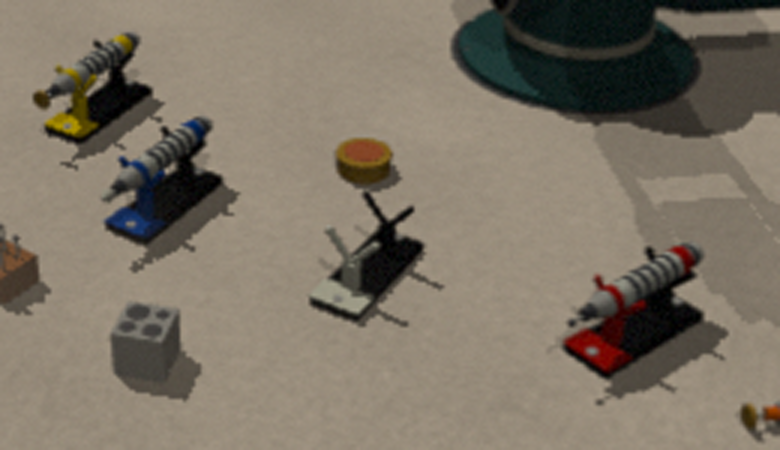

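Both views show red (130,240), blue (540,125) and yellow (715,200) in their own cradles, with rear bands within about 1 mm of where they should be. The spare (340,170) is empty, so I'll hand in.

```bash
python3 -c "
from rig import bot
print(bot.job_done())"
```

```text
the job is handed in; nothing more can be done
None
```

I handed the job in at about 27 s with red, blue and yellow each seated and centred in the cradle of its own colour and the spare cradle empty; the hand-in returned no verdict.

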